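# Unhitch the trolley drawbar and hold it up

### The job

Clear the towing demonstration: take the red-handled weight off the drawbar and stand it fully down in its own slot, the one with the red labels, and let go of it. Then pull the yellow hitch latch sideways against its spring, lift the drawbar's coupler off the tow ball, and finish still holding it steadily raised about 80 mm above where it sat. Leave the other weights, the beaker, the dish and the gas burner where they are.

Things in the scene. Friction and masses are not known exactly. Their poses are not given: they have to be found in the camera images.
- rig: Fixed towing rig: plywood board, steel tow ball (32 mm, centre 64 mm up), blue trolley in chocks. Origin: on the table under the ball. The red drawbar (30 mm tube) runs from the ball along the rig's -y to its hinge on the trolley, 240 mm off. The dark coupler (56 mm along x, 84 mm along y, top 89 mm up) covers the ball. Rig +x: the way the latch is pulled, the side where its yellow side plate hangs.
- hinge (a point): Centre of the drawbar's hinge, 64 mm up; the hinge axis is level along the rig's x.
- drawbar (a joint): Angle of the drawbar about its hinge, rad: 0 down on the ball (level), grows as the coupler end is lifted, up to 0.9; 0.34 raises the coupler by 80 mm. It is locked down until the latch is pulled. Drawbar and latch weigh 0.48 kg; the hinge is free, so it falls back when it is not held up.
- latch (a joint): Travel of the latch along the rig's +x, m: 0 latched, 0.020 at its stop. The bolt is clear of the ball's collar beyond about 0.008. A spring pulls it shut (4 N at 0, 11 N at full travel) and it shuts again if let go while the drawbar is down.
- latch_grip (a point): Grip point on the latch handle: upright yellow tab, 12 mm thick along rig x, 28 mm along y, standing 46 mm above the latch's slide on the coupler's top. The point is mid-tab, 19 mm below its top, 123 mm above the table when down. The latch rides on the drawbar: hold the tab pulled sideways and lift, and the drawbar comes up with it, turning about its hinge.
- red_weight: The same red-handled weight, origin at the centre of its underside.
- red_weight_mid (a point): Centre (31 mm above its underside) of the red-handled weight, 0.2 to 0.4 kg: brass cylinder 40 mm across, 26 mm high, with an upright red cylindrical handle on top, 20 mm across, 36 mm high; 62 mm in all. It starts standing on a round rubber pad on the drawbar, its underside 86 mm above the table.
- slot_red: Storage block with red labels, 70 x 70 x 30 mm, fixed on a 10 mm base board; in its middle a round pocket 43 mm across, 18 mm deep, open at the top. Origin: centre of its underside, 10 mm above the table (top 40 mm, pocket floor 22 mm above the table). With the weight home, the weight's centre is 43 mm above this origin.
- slot_blue: Like the red one with blue labels, empty; not for the red weight. The three blocks stand in a row at 80 mm pitch, in any order.
- slot_yellow: Like the red one with yellow labels; the yellow weight stands in it.
- blue_weight_mid (a point): Centre of the blue-handled weight (same shape as the red one), standing on the trolley deck; leave it.
- yellow_weight_mid (a point): Centre of the yellow-handled weight (same shape), in its own slot; leave it.
- beaker: Glass beaker, 70 mm across, 90 mm high, origin under its centre; leave it.
- burner: Gas burner, blue foot 80 mm across, steel tube, 137 mm high, origin under its foot's centre; leave it.
- dish: White porcelain dish, 90 mm across, 18 mm high, origin under its centre; leave it.

How it is judged (in metres and radians):
On the way, in this order (a step that is already met when the one before it is completed fails the run):
1. the red weight stands fully down in the red slot, let go (horizontal distance between red_weight_mid and slot_red below 0.006 m and z of red_weight_mid in the frame of slot_red below 0.047 m and angle between red_weight_mid's own z axis and vertical below 0.12 rad and contact force between red_weight and the fingers below 0.1 N), for 0.2 s.
2. the hitch latch is pulled sideways past its release point (value of joint latch above 0.007 m), for 0.05 s.
At the end, for the whole second after the job is handed in: The drawbar is held by the fingers (more than 1 N) at more than 0.25 rad (coupler 60 mm or more up), still (under 0.1 rad/s); the red weight stands in the red slot, within 6 mm of its middle, within 4 mm of its floor, upright within 0.12 rad, not touched (all of step 1 and value of joint drawbar above 0.25 rad and velocity of joint drawbar between -0.1 and 0.1 rad/s and contact force between rig and the fingers above 1 N); the arm keeps its last pose, push and grip.
It fails at once if the red weight is tipped over (angle between red_weight_mid's own z axis and vertical above 0.8 rad).
It fails at once if another weight is moved more than 20 mm (distance of any of blue_weight_mid, yellow_weight_mid from where it was at the start of the episode above 0.02 m).
It fails at once if the beaker, burner or dish is moved more than 30 mm (distance of any of beaker, burner, dish from where it was at the start of the episode above 0.03 m).
It also fails if it takes over 53 s, if anything falls off the work surface, if the arm or the gripper's body presses on something with over 40 N, if the wrist force passes 120 N, or if a joint passes its speed limit or range.

### The arm

A 6-joint arm with a two-finger parallel gripper is mounted at the origin on the work surface. World frame = base frame: x ahead of the robot, y to its left, z up, the work surface at z = 0. Lengths are in mm, angles in rad, forces in N, time in s.
With the tool pointing down it reaches from about 400 to 925 mm from the base axis. Payload 12.5 kg.
Tool frame: the origin (TCP) lies at the very end of the fingers, on their centre line; the grasp point (between the pads) lies 19 mm behind it (manip.hold_point_z is the distance from the TCP to the grasp point, in mm); z points along the fingers, y is the line along which they close (so a half turn about z gives the same grasp; the last joint's range is limited). The gripper opens to 95 mm and grips with 3 to 60 N. Pads are 20 mm wide; open, the fingers measure 119 mm over their backs; the gripper's body (75 mm by 180 mm) begins 59 mm behind the grasp point.
Start: joints at [1.238, 0.491, 1.559, -0, 1.092, -0.106], TCP at [140.519, 609.017, 214.661] pointing down, gripper open.
Joint ranges: [-3.1, 3.1], [-0.84, 2.19], [0.05, 2.79], [-1.13, 4.28], [0.06, 2.93], [-2.69, 2.69]. Speed limits (rad/s): [2.22, 2.22, 2.79, 3.14, 3.14, 3.14].

### API

Orientations are given as a unit quaternion [x, y, z, w].
In Python, from station import manip gives the robot as it stands.
- The arm moves only by the tool carry_out, never from a script. Its argument "commands" is a list of rows, each an object of numbers: "x", "y", "z": the shift along the world's x, y, z in m; "spin": the turn about the world's z in degrees. A call has exactly 10 rows; each row shifts and turns the commanded pose from where the row before left it; what a row does not reach is not made up. A row lasts 1/12 s, in which the tool goes at most 41.7 mm and 7.16 degrees, less where a joint would pass 70% of its speed; a pose out of reach is approached as far as the arm can. A call is refused whole if a number of a shift passes 0.0417 or a number of a turn 7.16, either way. A call with a gripper value outside its range is refused whole. "grip" is the gripper command: -1 is fully open, 1 is shut, values between are in proportion, set as the call begins (left out, the last holds). The fingers move at their own pace and stop on an object; "squeeze" is the grip in N (left out, the last holds). Time passes only in rows, so rows that do not move let the fingers close, or fill a call up. It gives the time, the measured TCP pose, the force, the opening and the grip force at its end, in the units of the state.
- manip.get_state(): the state, without advancing time (a new reading comes with each control period).
- manip.capture(name): name is "scene" or "top"; returns the picture (384x512x3 uint8, blue, green, red); there is no depth.
- manip.camera_model(name): a dict with "intrinsics" (3x3 intrinsics, pixels), "k1" (the pictures are not rectified: a ray, as slopes to the right and down, at radius r is drawn at 1 + k1 r^2 times it, then the intrinsics apply), "origin" and "rotation" of the camera in the world. Camera axes: x right, y down, z forward; pixel columns grow to the right and rows downward; lengths in mm; the calibration is good to about 2 mm. A picture is of the moment at which its call begins. camera_model takes no time and is no camera call.
- manip.job_done(): hands the job in; it is judged then, once.
The state is a dict: "time_s": time; "q": joint angles; "qd": joint speeds; "effort": joint torques, N m; "ee_pos": TCP position; "ee_rot": TCP orientation; "contact_force": force on the tool from outside, world axes, zero at the start; "torque": the same for the moment, N m; "gripper_width": finger opening in mm; "finger_force": force on a finger pad.
Only numpy, scipy, OpenCV 4.12 (cv2) and the standard library are available. Lean on these libraries where they do the work, as an engineer would, in place of code of your own. Each camera call takes 0.05 s, during which the arm holds its last target. There are 200 camera calls.

## Working session

There is one attempt and no reset: what is moved stays moved. The work goes in short steps, Python scripts to look and compute and a tool call to move; the robot and the scene stay as the last step left them, time stands still between calls to the robot, and variables do not carry over. Pictures are saved under pics/ and viewed, at most 10 in all, crops included, and the job is handed in when it is done.

Besides the shell and the picture viewer there is one more tool, called after ">>>" by a JSON object that holds its "method" and its "body". carry_out: Moves the arm, as the interface text tells. Its arguments: {"type":"object","properties":{"commands":{"type":"array"},"grip":{"type":"number"},"squeeze":{"type":"number"}},"required":["commands"]}

```bash
mkdir -p pics; cat > h.py <<'E'
import numpy as np,cv2
from station import manip
def ray(n,px):
    m=manip.camera_model(n);K=np.array(m['intrinsics'],float);k=m['k1']
    d=np.linalg.inv(K)@np.array([px[0],px[1],1.]);d/=d[2]
    u=d[:2].copy()
    for _ in range(30): u=d[:2]/(1+k*(u@u))
    R=np.array(m['rotation'],float).reshape(3,3)
    return np.array(m['origin'],float),R@np.array([u[0],u[1],1.])
def onz(n,px,z):
    o,d=ray(n,px);return o+d*(z-o[2])/d[2]
def tri(a,b):
    o1,d1=ray('scene',a);o2,d2=ray('top',b)
    s=np.linalg.lstsq(np.c_[d1,-d2],o2-o1,rcond=None)[0]
    p,q=o1+d1*s[0],o2+d2*s[1];return (p+q)/2,np.linalg.norm(p-q)
E
python3 - <<'E'
from h import *
for n in('scene','top'):
    im=manip.capture(n);cv2.imwrite(f'pics/{n}0.png',im)
    cv2.imwrite(f'pics/{n}0b.png',cv2.resize(im,(800,600),interpolation=cv2.INTER_CUBIC))
    m=manip.camera_model(n);print(n,m)
    h=cv2.cvtColor(im,cv2.COLOR_BGR2HSV)
    for c,(lo,hi) in dict(red=((170,110,60),(180,255,255)),red2=((0,150,60),(6,255,255)),yel=((20,120,90),(34,255,255)),blue=((100,120,50),(125,255,255))).items():
        k=cv2.inRange(h,lo,hi);N,_,s,ce=cv2.connectedComponentsWithStats(k)
        for i in range(1,N):
            if s[i,4]>25: print(c,s[i],ce[i].round(1))
print(manip.get_state())
E
```

```text
scene {'intrinsics': array([[422.13886632,   0.        , 251.13739725],
       [  0.        , 422.13886632, 191.44609641],
       [  0.        ,   0.        ,   1.        ]]), 'k1': -0.13617236005962538, 'origin': array([1171.91592725,  493.42212314,  797.94514316]), 'rotation': array([ 0.34328212,  0.8422453 , -0.38211903, -0.16360102])}
red2 [201  82  57  29 726] [229.   96.1]
red2 [235 157  26  18 180] [247.8 164.4]
red2 [265 156   7  14  53] [268.5 161.4]
red2 [326 177  22  20 169] [336.9 186. ]
red2 [270 179  20  14 138] [279.3 185.6]
red2 [340 271  23  17  97] [351.1 279.6]
red2 [359 288  23  17 105] [370.  296.4]
red2 [360 293  22  20  70] [370.2 303.2]
yel [284 179  26  29 204] [297.1 196.2]
yel [387 241  28  15 129] [400.9 246.8]
yel [406 256  19  21 159] [415.3 264.8]
blue [ 173  112   76   54 1715] [211.9 140.7]
blue [165 222  31  24 448] [180.8 234.4]
blue [365 256  21  15  81] [374.9 263.2]
blue [363 271  22  20  46] [374.1 281.1]
blue [384 271  21  16  90] [393.8 278.7]
blue [385 276  20  18  69] [394.6 284.7]
top {'intrinsics': array([[495.81838207,   0.        , 254.2
[... 894 characters left out ...]
36.9]
{'time_s': 0.1, 'q': array([ 1.23840983e+00,  4.91505873e-01,  1.55939533e+00, -2.62668742e-05,
        1.09168928e+00, -1.05590329e-01]), 'qd': array([ 0.00072321, -0.00069887, -0.00263395, -0.00035503,  0.00034581,
        0.00089987]), 'effort': array([ 3.39197155e-03, -6.13620043e+01, -2.58613282e+01,  6.94717071e-02,
        4.68941603e-02, -3.23355584e-05]), 'ee_pos': array([140.44291437, 608.79474088, 214.11373502]), 'ee_rot': array([ 1.13149171e-01,  9.93577886e-01, -4.89533253e-04, -9.70125334e-05]), 'contact_force': array([ 0.71779603,  0.72717624, -0.46912055]), 'torque': array([ 0.02655851,  0.03371808, -0.05260888]), 'finger_force': 0.0, 'gripper_width': 95.07431345304684}
```

View pics/scene0b.png

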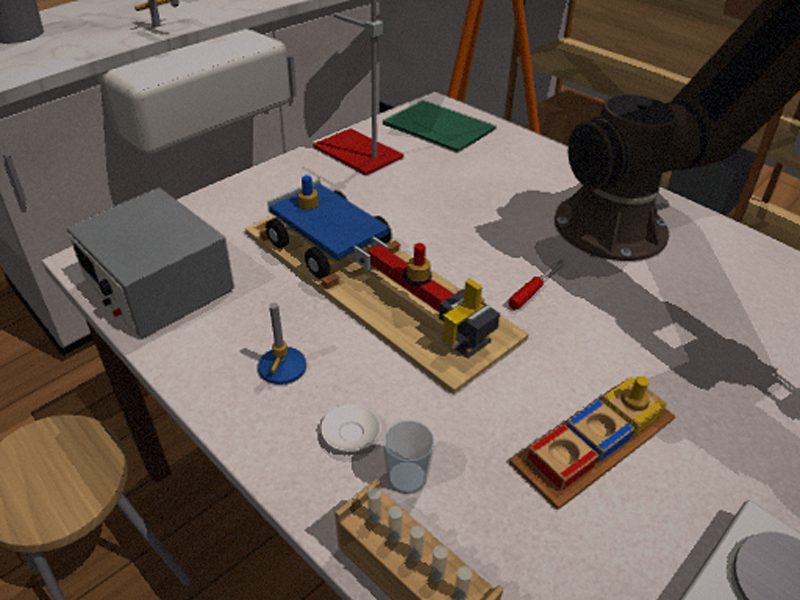

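View pics/top0b.png

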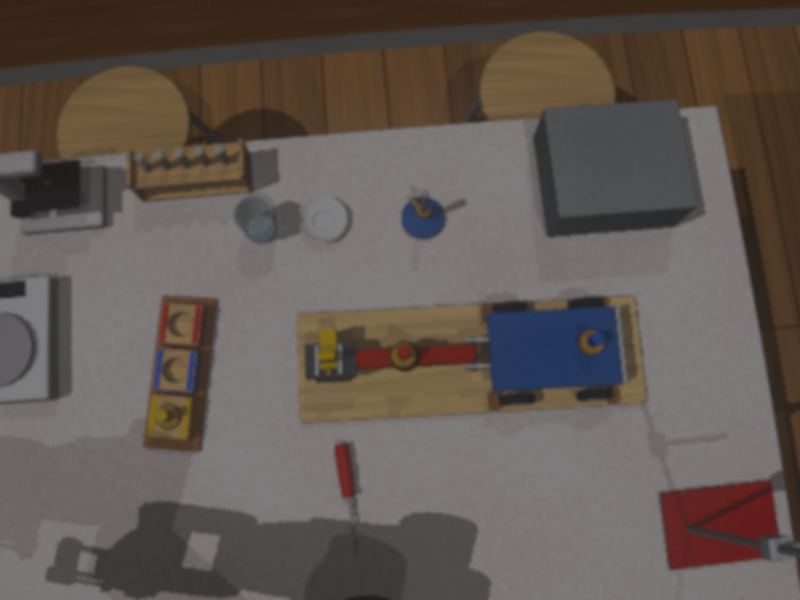

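The scene view shows the red weight on the drawbar at about (420,262) and the latch at (470,300). The slots are red (563,457), blue (600,425) and yellow (635,400). In the top view the red weight is at (404,352), the red slot at (181,324) and the latch at (328,345), all in 800-px coordinates.

```bash
python3 - <<'E'
s=open('h.py').read()
s=s.replace("R=np.array(m['rotation'],float).reshape(3,3)","R=Rotation.from_quat(m['rotation']).as_matrix()").replace("import numpy","from scipy.spatial.transform import Rotation\nimport numpy",1)
open('h.py','w').write(s)
from h import *
r=lambda v:np.round(v,1)
print('handle',r(onz('top',(258,224.9),146)),r(onz('scene',(268.5,158),148)),[r(x) for x in tri((268.5,161.4),(258,225.5))])
a,b=onz('top',(104.6,206.2),40),onz('top',(125.4,207.8),40);print('slot',r(a),r(b),r((a+b)/2))
print('slot scene',r(onz('scene',(563*.64,453*.64),40)), 'yel top',r(onz('top',(108.5,267),40)))
print('drawbar ends',r(onz('top',(229,229.5),79)),r(onz('top',(303,226),79)))
print('latch',r(onz('top',(208.9,222),142)),r(onz('top',(328*.64,345*.64),142)),r(onz('scene',(473*.64,284*.64),142)))
t=cv2.imread('pics/top0.png');s=cv2.imread('pics/scene0.png')
A=cv2.resize(t[185:255,185:285],(800,560),interpolation=cv2.INTER_CUBIC)
B=cv2.resize(s[145:235,250:370],(800,600),interpolation=cv2.INTER_CUBIC)
C=cv2.resize(t[180:290,80:150],(382,600),interpolation=cv2.INTER_CUBIC)
D=cv2.resize(s[230:330,310:440],(800,600*800//780),interpolation=cv2.INTER_CUBIC)[:600]
cv2.imwrite('pics/A.png',A);cv2.imwrite('pics/B.png',B);cv2.imwrite('pics/C.png',C)
E
```

```text
handle [ 504.1 -101.9  146. ] [511.9 -97.3 148. ] [array([ 505. , -102.3,  130.6]), np.float64(0.9)]
slot [604. 306.  40.] [594.9 249.   40. ] [599.4 277.5  40. ]
slot scene [608.4 279.6  40. ] yel top [439.7 299.7  40. ]
drawbar ends [507.9 -27.5  79. ] [ 500.6 -218.3   79. ]
latch [522.   17.6 142. ] [524.7  14.9 142. ] [516.   22.6 142. ]
```

View pics/A.png

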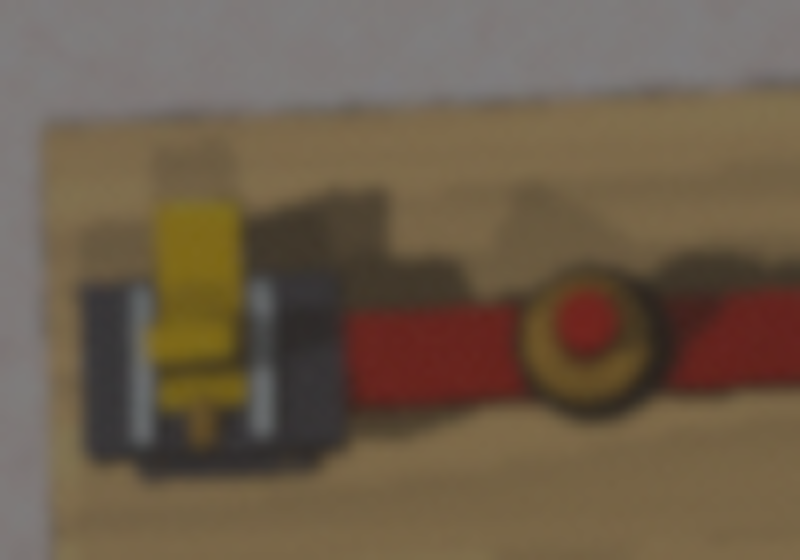

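View pics/B.png

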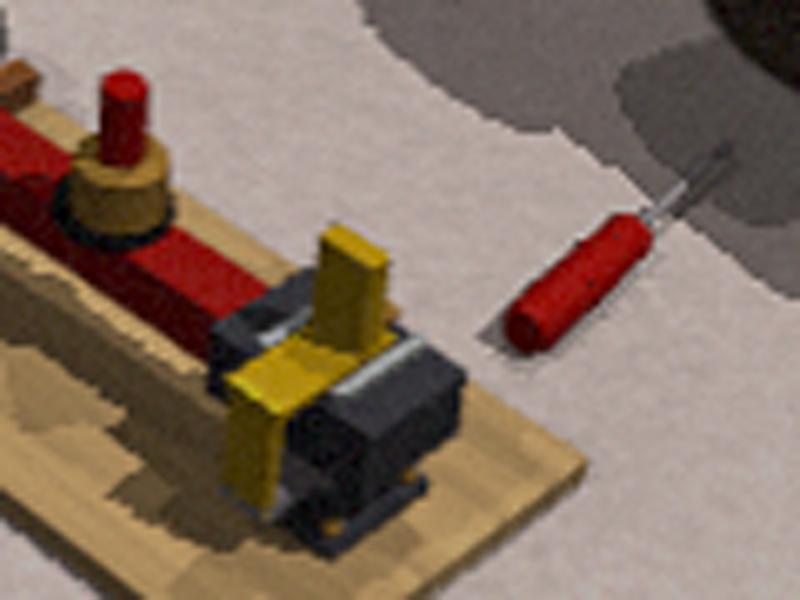

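View pics/C.png

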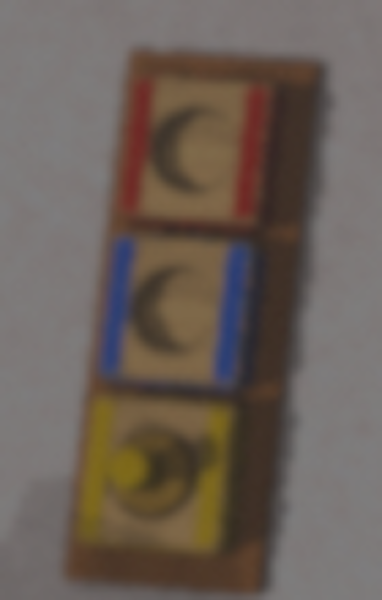

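Crop A shows the tab top centred at crop (191,338) and the handle top disc at (587,319). Crop B shows the tab top at (353,247) and the handle top at (125,78). Crop C shows the red pocket centre at about (194,149).

```bash
python3 - <<'E'
from h import *
r=lambda v:np.round(v,1)
w=((268.3,156.3),(258.,224.4));t=((302.5,181.6),(208.4,226.8));s=((360.5,288.),(115.1,206.95))
for n,(a,b),z in(('w',w,148),('tab',t,142),('slot',s,40)):
    print(n,r(onz('scene',a,z)),r(onz('top',b,z)),r(tri(a,b)[0]),r(tri(a,b)[1]))
im=cv2.imread('pics/scene0.png')
# label strips: fit rectangles
h=cv2.cvtColor(im,cv2.COLOR_BGR2HSV);k=cv2.inRange(h,(0,120,50),(6,255,255))[260:330,330:400]
c,_=cv2.findContours(k,cv2.RETR_EXTERNAL,cv2.CHAIN_APPROX_NONE)
for x in c:
    if len(x)>8: print(r(cv2.minAreaRect(x)[0]+np.array([330,260])),r(cv2.minAreaRect(x)[1]))
B=cv2.resize(im[250:325,330:430],(800,600),interpolation=cv2.INTER_CUBIC);cv2.imwrite('pics/D.png',B)
E
```

```text
w [ 506.8 -102.9  148. ] [ 505. -102.  148.] [ 505.7 -102.7  147.3] 1.8
tab [515.9  21.8 142. ] [510.2  19.6 142. ] [511.3  19.4 137.7] 1.4
slot [603.8 276.9  40. ] [599.5 277.1  40. ] [600.7 277.   36.9] 2.3
[370.7 302.7] [ 3.6 28.2]
[369.9 296.3] [ 4.3 25.4]
[348.2 300.3] [30.4  5.7]
[351.  279.5] [ 4.2 24.4]
```

View pics/D.png

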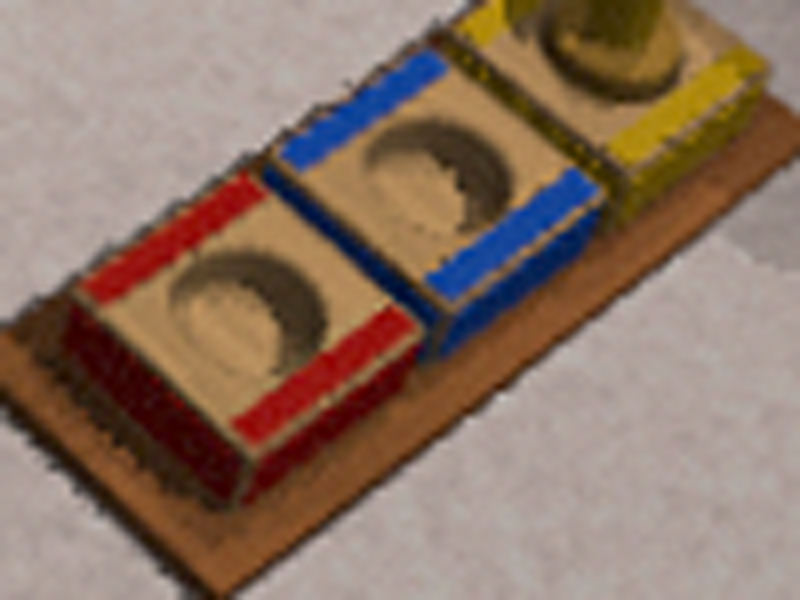

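The pocket centre in crop D is at about (249,313). The two views agree to within a few mm: weight (505.7,-102.5), tab (511,20), slot about (601.5,277). I'm moving to the weight.

>>> {"method": "carry_out", "body": {"commands": [{"x":0.022,"y":-0.033},{"x":0.022,"y":-0.033},{"x":0.022,"y":-0.033},{"x":0.022,"y":-0.033},{"x":0.022,"y":-0.033},{"x":0.022,"y":-0.033},{"x":0.022,"y":-0.033},{"x":0.022,"y":-0.033},{"x":0.022,"y":-0.033},{"x":0.022,"y":-0.033}], "grip": -1, "squeeze": 25}}

```text
$.commands[0]: bad value
```

>>> {"method": "carry_out", "body": {"commands": [{"x":0.0145,"y":-0.038,"spin":1},{"x":0.0145,"y":-0.038,"spin":1},{"x":0.0145,"y":-0.038,"spin":1},{"x":0.0145,"y":-0.038,"spin":1},{"x":0.0145,"y":-0.038,"spin":1},{"x":0.0145,"y":-0.038,"spin":1},{"x":0.0145,"y":-0.038,"spin":1},{"x":0.0145,"y":-0.038,"spin":1},{"x":0.0145,"y":-0.038,"spin":1},{"x":0.0145,"y":-0.038,"spin":1}]}}

```text
$.commands[0]: bad value
```

>>> {"method": "carry_out", "body": {"commands": [{},{},{},{},{},{},{},{},{},{}]}}

```text
$.commands[0]: bad value
```

>>> {"method": "carry_out", "body": {"commands": [{"x":0.022,"y":-0.033,"z":0,"spin":0},{"x":0.022,"y":-0.033,"z":0,"spin":0},{"x":0.022,"y":-0.033,"z":0,"spin":0},{"x":0.022,"y":-0.033,"z":0,"spin":0},{"x":0.022,"y":-0.033,"z":0,"spin":0},{"x":0.022,"y":-0.033,"z":0,"spin":0},{"x":0.022,"y":-0.033,"z":0,"spin":0},{"x":0.022,"y":-0.033,"z":0,"spin":0},{"x":0.022,"y":-0.033,"z":0,"spin":0},{"x":0.022,"y":-0.033,"z":0,"spin":0}], "grip": -1, "squeeze": 25}}

```text
time_s: 0.93
ee_pos: [361.1, 277.2, 214.6]
ee_rot: [0.113, 0.994, 0.0, -0.0]
contact_force: [1.2, 0.4, 0.7]
gripper_width: 95.1
finger_force: 0.0
```

>>> {"method": "carry_out", "body": {"commands": [{"x":0.0145,"y":-0.038,"z":0,"spin":1},{"x":0.0145,"y":-0.038,"z":0,"spin":1},{"x":0.0145,"y":-0.038,"z":0,"spin":1},{"x":0.0145,"y":-0.038,"z":0,"spin":1},{"x":0.0145,"y":-0.038,"z":0,"spin":1},{"x":0.0145,"y":-0.038,"z":0,"spin":1},{"x":0.0145,"y":-0.038,"z":0,"spin":1},{"x":0.0145,"y":-0.038,"z":0,"spin":1},{"x":0.0145,"y":-0.0375,"z":0,"spin":1},{"x":0.0145,"y":-0.0375,"z":0,"spin":1}]}}

```text
time_s: 1.77
ee_pos: [505.7, -102.1, 214.5]
ee_rot: [0.026, 1.0, 0.0, -0.0]
contact_force: [0.2, -0.3, 1.2]
gripper_width: 95.0
finger_force: 0.0
```

>>> {"method": "carry_out", "body": {"commands": [{"x":0,"y":0,"z":-0.015,"spin":0},{"x":0,"y":0,"z":-0.015,"spin":0},{"x":0,"y":0,"z":-0.015,"spin":0},{"x":0,"y":0,"z":-0.015,"spin":0},{"x":0,"y":0,"z":0,"spin":0},{"x":0,"y":0,"z":0,"spin":0},{"x":0,"y":0,"z":0,"spin":0},{"x":0,"y":0,"z":0,"spin":0},{"x":0,"y":0,"z":0,"spin":0},{"x":0,"y":0,"z":0,"spin":0}]}}

```text
time_s: 2.6
ee_pos: [505.7, -100.0, 155.3]
ee_rot: [0.026, 1.0, -0.0, 0.001]
contact_force: [0.6, -1.1, -0.7]
gripper_width: 95.1
finger_force: 0.0
```

>>> {"method": "carry_out", "body": {"commands": [{"x":0,"y":-0.002,"z":-0.01,"spin":0},{"x":0,"y":0,"z":-0.01,"spin":0},{"x":0,"y":0,"z":-0.01,"spin":0},{"x":0,"y":0,"z":-0.008,"spin":0},{"x":0,"y":0,"z":0,"spin":0},{"x":0,"y":0,"z":0,"spin":0},{"x":0,"y":0,"z":0,"spin":0},{"x":0,"y":0,"z":0,"spin":0},{"x":0,"y":0,"z":0,"spin":0},{"x":0,"y":0,"z":0,"spin":0}]}}

```text
time_s: 3.43
ee_pos: [505.7, -102.0, 117.0]
ee_rot: [0.026, 1.0, -0.0, 0.0]
contact_force: [-0.3, 1.1, -0.5]
gripper_width: 95.0
finger_force: 0.0
```

>>> {"method": "carry_out", "body": {"commands": [{"x":0,"y":0,"z":0,"spin":0},{"x":0,"y":0,"z":0,"spin":0},{"x":0,"y":0,"z":0,"spin":0},{"x":0,"y":0,"z":0,"spin":0},{"x":0,"y":0,"z":0,"spin":0},{"x":0,"y":0,"z":0,"spin":0},{"x":0,"y":0,"z":0,"spin":0},{"x":0,"y":0,"z":0,"spin":0},{"x":0,"y":0,"z":0,"spin":0},{"x":0,"y":0,"z":0,"spin":0}], "grip": 1, "squeeze": 25}}

```text
time_s: 4.27
ee_pos: [505.5, -102.0, 116.6]
ee_rot: [0.026, 1.0, 0.0, -0.0]
contact_force: [0.9, 0.8, -0.7]
gripper_width: 33.9
finger_force: 0.0
```

```bash
python3 -c "
from h import *
s=manip.get_state();print(s['ee_pos'],s['gripper_width'],s['finger_force'],s['contact_force'])"
```

```text
[ 505.49163296 -101.9906484   116.63993714] 33.90687056821328 0.0 [ 0.86601148  0.83909907 -0.70591157]
```

Still closing; wait, then lift.

>>> {"method": "carry_out", "body": {"commands": [{"x":0,"y":0,"z":0,"spin":0},{"x":0,"y":0,"z":0,"spin":0},{"x":0,"y":0,"z":0,"spin":0},{"x":0,"y":0,"z":0,"spin":0},{"x":0,"y":0,"z":0,"spin":0},{"x":0,"y":0,"z":0,"spin":0},{"x":0,"y":0,"z":0,"spin":0},{"x":0,"y":0,"z":0,"spin":0},{"x":0,"y":0,"z":0,"spin":0},{"x":0,"y":0,"z":0,"spin":0}]}}

```text
time_s: 5.1
ee_pos: [505.5, -102.0, 116.6]
ee_rot: [0.026, 1.0, 0.0, -0.0]
contact_force: [0.1, -0.8, -2.5]
gripper_width: 19.6
finger_force: 25.0
```

>>> {"method": "carry_out", "body": {"commands": [{"x":0,"y":0,"z":0.01,"spin":0},{"x":0,"y":0,"z":0.01,"spin":0},{"x":0,"y":0,"z":0.01,"spin":0},{"x":0,"y":0,"z":0.015,"spin":0},{"x":0,"y":0,"z":0.015,"spin":0},{"x":0,"y":0,"z":0.015,"spin":0},{"x":0,"y":0,"z":0.015,"spin":0},{"x":0,"y":0,"z":0.01,"spin":0},{"x":0,"y":0,"z":0,"spin":0},{"x":0,"y":0,"z":0,"spin":0}]}}

```text
time_s: 5.93
ee_pos: [505.5, -102.0, 217.2]
ee_rot: [0.026, 1.0, -0.0, 0.001]
contact_force: [-1.2, 0.2, -2.5]
gripper_width: 19.6
finger_force: 25.0
```

>>> {"method": "carry_out", "body": {"commands": [{"x":0.0048,"y":0.019,"z":0,"spin":0},{"x":0.0048,"y":0.019,"z":0,"spin":0},{"x":0.0048,"y":0.019,"z":0,"spin":0},{"x":0.0048,"y":0.019,"z":0,"spin":0},{"x":0.0048,"y":0.019,"z":0,"spin":0},{"x":0.0048,"y":0.019,"z":0,"spin":0},{"x":0.0048,"y":0.019,"z":0,"spin":0},{"x":0.0048,"y":0.019,"z":0,"spin":0},{"x":0.0048,"y":0.019,"z":0,"spin":0},{"x":0.0048,"y":0.019,"z":0,"spin":0}]}}

```text
time_s: 6.77
ee_pos: [553.2, 89.0, 215.5]
ee_rot: [0.026, 1.0, -0.0, -0.001]
contact_force: [-0.5, -0.5, -2.5]
gripper_width: 19.6
finger_force: 25.0
```

>>> {"method": "carry_out", "body": {"commands": [{"x":0.0048,"y":0.019,"z":0,"spin":0},{"x":0.0048,"y":0.019,"z":0,"spin":0},{"x":0.0048,"y":0.019,"z":0,"spin":0},{"x":0.0048,"y":0.019,"z":0,"spin":0},{"x":0.0048,"y":0.019,"z":0,"spin":0},{"x":0.0048,"y":0.019,"z":0,"spin":0},{"x":0.0048,"y":0.019,"z":0,"spin":0},{"x":0.0048,"y":0.019,"z":0,"spin":0},{"x":0.0048,"y":0.018,"z":0,"spin":0},{"x":0.0048,"y":0.018,"z":0,"spin":0}]}}

```text
time_s: 7.6
ee_pos: [601.3, 276.8, 215.2]
ee_rot: [0.026, 1.0, -0.0, -0.001]
contact_force: [-0.5, -0.9, -1.6]
gripper_width: 19.4
finger_force: 25.0
```

>>> {"method": "carry_out", "body": {"commands": [{"x":0,"y":0,"z":-0.03,"spin":0},{"x":0,"y":0,"z":-0.03,"spin":0},{"x":0,"y":0,"z":-0.03,"spin":0},{"x":0,"y":0,"z":-0.025,"spin":0},{"x":0,"y":0,"z":-0.02,"spin":0},{"x":0,"y":0,"z":0,"spin":0},{"x":0,"y":0,"z":0,"spin":0},{"x":0,"y":0,"z":0,"spin":0},{"x":0,"y":0,"z":0,"spin":0},{"x":0,"y":0,"z":0,"spin":0}]}}

```text
time_s: 8.43
ee_pos: [602.0, 276.2, 83.1]
ee_rot: [0.026, 1.0, 0.0, 0.001]
contact_force: [0.7, -0.1, -2.2]
gripper_width: 19.7
finger_force: 25.0
```

```bash
python3 - <<'E'
from h import *
s=manip.get_state();print(s['ee_pos'],s['gripper_width'],s['finger_force'],s['contact_force'])
a=manip.capture('scene')
b=manip.capture('top');cv2.imwrite('pics/s2.png',a);cv2.imwrite('pics/t2.png',b)
A=cv2.resize(a[230:320,320:420],(500,450),interpolation=cv2.INTER_CUBIC)
B=cv2.resize(b[180:240,85:145],(450,450)[:2],interpolation=cv2.INTER_CUBIC)
cv2.imwrite('pics/E.png',cv2.resize(np.hstack([A,B]),(800,379)))
E
```

```text
[602.01892345 276.21884134  83.07587409] 19.72763826744516 24.970708787441254 [ 0.67901234 -0.06824472 -2.23193884]
```

View pics/E.png

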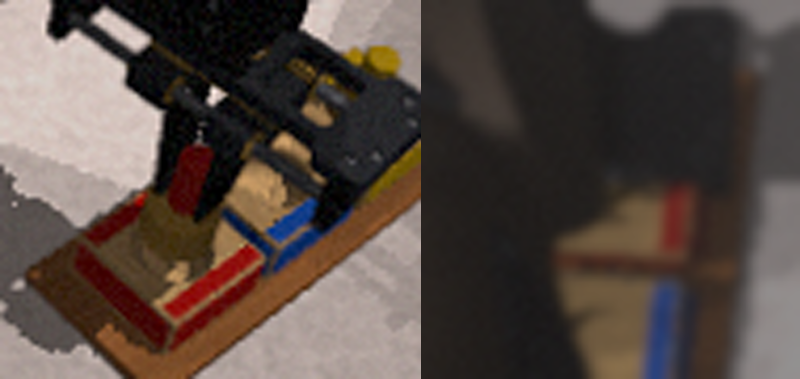

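The scene half shows the weight hovering over the red pocket, with the brass at crop (182,235). The arm mostly hides it in the top view. I'll check the scene camera's bias against the known TCP.

```bash
python3 - <<'E'
from h import *
def proj(n,p):
    m=manip.camera_model(n);R=Rotation.from_quat(m['rotation']).as_matrix()
    c=R.T@(np.array(p)-m['origin']);u=c[:2]/c[2];u=u*(1+m['k1']*(u@u));K=m['intrinsics']
    return np.array([K[0,0]*u[0]+K[0,2],K[1,1]*u[1]+K[1,2]])
a=cv2.imread('pics/s2.png');crop=a[230:320,320:420]
up=cv2.resize(crop,(800,720),interpolation=cv2.INTER_CUBIC)
def circ(c,r,z,col):
    P=[(proj('scene',(c[0]+r*np.cos(t),c[1]+r*np.sin(t),z))-[320,230]+.5)*8-.5 for t in np.linspace(0,6.3,60)]
    cv2.polylines(up,[np.int32(np.round(P))],False,col,1)
circ((602,276.2),20,52.5,(0,255,0));circ((602,276.2),20,78.5,(0,255,0));circ((602,276.2),10,114.5,(255,255,0))
# label corners of slot from both, drawn as 70mm square at z=40
th=-np.arctan2(9.1,57)  # slot rot
for c,col in(((599.5,277.1),(255,0,255)),((604,277),(255,255,255))):
    e=np.array([9.1,57])/np.hypot(9.1,57);f=np.array([e[1],-e[0]])
    P=[(proj('scene',(*(np.array(c)+35*(i*e+j*f)),40))-[320,230]+.5)*8-.5 for i,j in((1,1),(1,-1),(-1,-1),(-1,1))]
    cv2.polylines(up,[np.int32(np.round(P))],True,col,1)
cv2.imwrite('pics/F.png',up[120:720])
E
```

```text
(no output)
```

View pics/F.png

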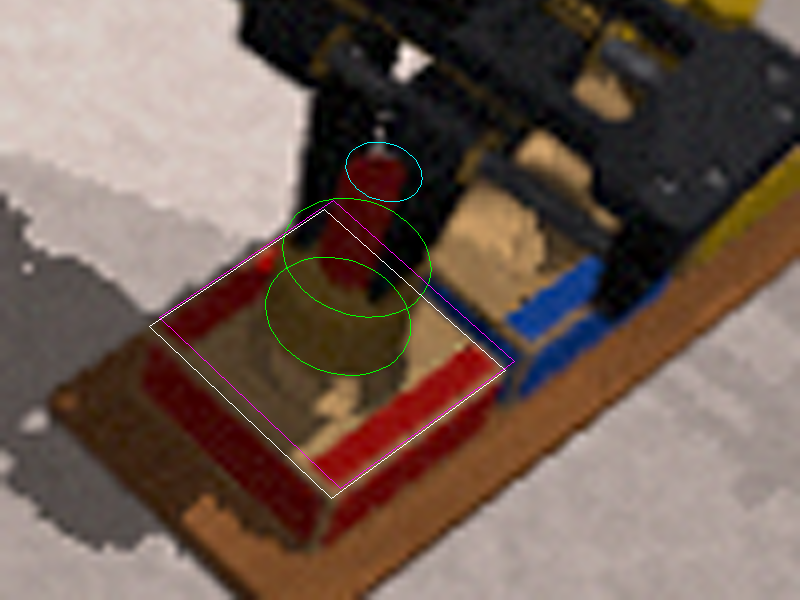

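The observed brass sits at about (337,318), which matches the projection to within 3 px (about 1 mm). That puts the slot at about (601.5,277). I'll lower gently with contact checks.

>>> {"method": "carry_out", "body": {"commands": [{"x":-0.0005,"y":0.0008,"z":-0.004,"spin":0},{"x":0,"y":0,"z":-0.004,"spin":0},{"x":0,"y":0,"z":-0.003,"spin":0},{"x":0,"y":0,"z":-0.001,"spin":0},{"x":0,"y":0,"z":-0.001,"spin":0},{"x":0,"y":0,"z":-0.001,"spin":0},{"x":0,"y":0,"z":-0.001,"spin":0},{"x":0,"y":0,"z":0,"spin":0},{"x":0,"y":0,"z":0,"spin":0},{"x":0,"y":0,"z":0,"spin":0}]}}

```text
time_s: 9.37
ee_pos: [601.1, 276.8, 66.8]
ee_rot: [0.026, 1.0, 0.0, 0.0]
contact_force: [0.9, -0.4, -2.7]
gripper_width: 19.6
finger_force: 25.0
```

It has entered the pocket without contact, so I'm continuing down.

>>> {"method": "carry_out", "body": {"commands": [{"x":0,"y":0,"z":-0.002,"spin":0},{"x":0,"y":0,"z":-0.002,"spin":0},{"x":0,"y":0,"z":-0.002,"spin":0},{"x":0,"y":0,"z":-0.002,"spin":0},{"x":0,"y":0,"z":-0.002,"spin":0},{"x":0,"y":0,"z":-0.001,"spin":0},{"x":0,"y":0,"z":-0.001,"spin":0},{"x":0,"y":0,"z":-0.001,"spin":0},{"x":0,"y":0,"z":0,"spin":0},{"x":0,"y":0,"z":0,"spin":0}]}}

```text
time_s: 10.2
ee_pos: [601.0, 276.8, 53.7]
ee_rot: [0.026, 1.0, 0.0, -0.0]
contact_force: [0.1, 1.0, -2.2]
gripper_width: 19.4
finger_force: 25.0
```

>>> {"method": "carry_out", "body": {"commands": [{"x":0,"y":0,"z":-0.0005,"spin":0},{"x":0,"y":0,"z":-0.0005,"spin":0},{"x":0,"y":0,"z":0,"spin":0},{"x":0,"y":0,"z":0,"spin":0},{"x":0,"y":0,"z":0,"spin":0},{"x":0,"y":0,"z":0,"spin":0},{"x":0,"y":0,"z":0,"spin":0},{"x":0,"y":0,"z":0,"spin":0},{"x":0,"y":0,"z":0,"spin":0},{"x":0,"y":0,"z":0,"spin":0}]}}

```text
time_s: 11.03
ee_pos: [601.1, 276.8, 52.7]
ee_rot: [0.026, 1.0, 0.0, 0.0]
contact_force: [-0.4, -0.0, -2.9]
gripper_width: 19.5
finger_force: 25.0
```

>>> {"method": "carry_out", "body": {"commands": [{"x":0,"y":0,"z":0,"spin":0},{"x":0,"y":0,"z":0,"spin":0},{"x":0,"y":0,"z":0,"spin":0},{"x":0,"y":0,"z":0,"spin":0},{"x":0,"y":0,"z":0,"spin":0},{"x":0,"y":0,"z":0,"spin":0},{"x":0,"y":0,"z":0,"spin":0},{"x":0,"y":0,"z":0,"spin":0},{"x":0,"y":0,"z":0,"spin":0},{"x":0,"y":0,"z":0,"spin":0}], "grip": -0.2}}

```text
time_s: 11.87
ee_pos: [601.0, 276.8, 52.6]
ee_rot: [0.026, 1.0, 0.0, -0.0]
contact_force: [0.1, 0.1, -0.4]
gripper_width: 57.4
finger_force: 0.0
```

>>> {"method": "carry_out", "body": {"commands": [{"x":0,"y":0,"z":0.01,"spin":0},{"x":0,"y":0,"z":0.01,"spin":0},{"x":0,"y":0,"z":0.02,"spin":0},{"x":0,"y":0,"z":0.03,"spin":0},{"x":0,"y":0,"z":0.03,"spin":0},{"x":0,"y":0,"z":0.03,"spin":0},{"x":0,"y":0,"z":0.02,"spin":0},{"x":0,"y":0,"z":0.01,"spin":0},{"x":0,"y":0,"z":0,"spin":0},{"x":0,"y":0,"z":0,"spin":0}]}}

```text
time_s: 12.7
ee_pos: [600.8, 276.7, 212.6]
ee_rot: [0.026, 1.0, 0.0, 0.0]
contact_force: [0.1, -0.3, -0.2]
gripper_width: 57.2
finger_force: 0.0
```

>>> {"method": "carry_out", "body": {"commands": [{"x":-0.0045,"y":-0.0128,"z":0,"spin":-4.46},{"x":-0.0045,"y":-0.0128,"z":0,"spin":-4.46},{"x":-0.0045,"y":-0.0128,"z":0,"spin":-4.46},{"x":-0.0045,"y":-0.0128,"z":0,"spin":-4.46},{"x":-0.0045,"y":-0.0128,"z":0,"spin":-4.46},{"x":-0.0045,"y":-0.0128,"z":0,"spin":-4.46},{"x":-0.0045,"y":-0.0128,"z":0,"spin":-4.46},{"x":-0.0045,"y":-0.0128,"z":0,"spin":-4.46},{"x":-0.0045,"y":-0.0128,"z":0,"spin":-4.46},{"x":-0.0045,"y":-0.0128,"z":0,"spin":-4.46}]}}

```text
time_s: 13.53
ee_pos: [555.1, 148.1, 210.8]
ee_rot: [0.405, 0.914, -0.001, -0.001]
contact_force: [1.0, -0.2, -0.1]
gripper_width: 57.5
finger_force: 0.0
```

>>> {"method": "carry_out", "body": {"commands": [{"x":-0.0045,"y":-0.0128,"z":0,"spin":-4.46},{"x":-0.0045,"y":-0.0128,"z":0,"spin":-4.46},{"x":-0.0045,"y":-0.0128,"z":0,"spin":-4.46},{"x":-0.0045,"y":-0.0128,"z":0,"spin":-4.46},{"x":-0.0045,"y":-0.0128,"z":0,"spin":-4.46},{"x":-0.0045,"y":-0.0128,"z":0,"spin":-4.46},{"x":-0.0045,"y":-0.0128,"z":0,"spin":-4.46},{"x":-0.0045,"y":-0.0128,"z":0,"spin":-4.46},{"x":-0.0045,"y":-0.0128,"z":0,"spin":-4.46},{"x":-0.0045,"y":-0.0128,"z":0,"spin":-4.46}]}}

```text
time_s: 14.37
ee_pos: [510.1, 20.3, 211.0]
ee_rot: [0.722, 0.692, -0.001, -0.001]
contact_force: [0.5, 0.4, 0.5]
gripper_width: 57.0
finger_force: 0.0
```

>>> {"method": "carry_out", "body": {"commands": [{"x":0,"y":0,"z":-0.015,"spin":0},{"x":0,"y":0,"z":-0.015,"spin":0},{"x":0,"y":0,"z":-0.015,"spin":0},{"x":0,"y":0,"z":0,"spin":0},{"x":0,"y":0,"z":0,"spin":0},{"x":0,"y":0,"z":0,"spin":0},{"x":0,"y":0,"z":0,"spin":0},{"x":0,"y":0,"z":0,"spin":0},{"x":0,"y":0,"z":0,"spin":0},{"x":0,"y":0,"z":0,"spin":0}]}}

```text
time_s: 15.2
ee_pos: [511.1, 20.8, 168.0]
ee_rot: [0.72, 0.693, 0.0, 0.0]
contact_force: [0.1, 0.3, -0.6]
gripper_width: 56.7
finger_force: 0.0
```

```bash
python3 - <<'E'
from h import *
s=manip.get_state();print(s['ee_pos'],s['ee_rot'],s['q'],s['gripper_width'])
a=manip.capture('scene');b=manip.capture('top')
A=cv2.resize(a[130:230,240:360],(420,350),interpolation=cv2.INTER_CUBIC)
C=cv2.resize(a[240:320,320:416],(420,350),interpolation=cv2.INTER_CUBIC)[:,:370]
cv2.imwrite('pics/G.png',np.hstack([A,C]))
E
```

```text
[511.12430849  20.84673506 168.03588994] [7.20494725e-01 6.93460311e-01 2.53886152e-04 2.89696618e-04] [-8.84213675e-02  3.89069599e-01  1.88874505e+00  3.56958957e-06
  8.63007602e-01 -5.01889197e-02] 56.74459580035362
```

View pics/G.png

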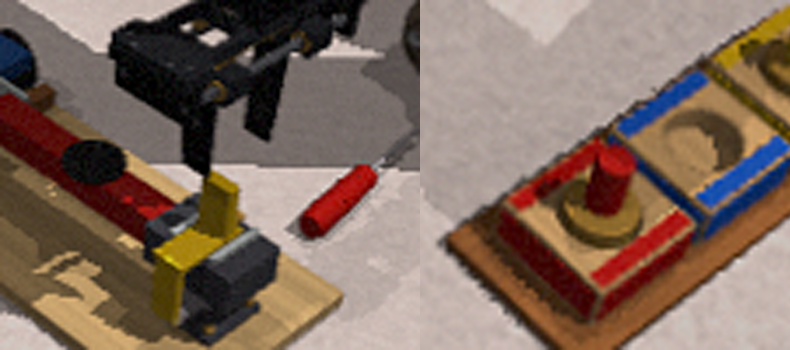

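The weight is home in the red slot (right half). On the left the fingers hover over the tab at (220,190). Descending.

>>> {"method": "carry_out", "body": {"commands": [{"x":0,"y":0,"z":-0.01,"spin":0},{"x":0,"y":0,"z":-0.01,"spin":0},{"x":0,"y":0,"z":-0.01,"spin":0},{"x":0,"y":0,"z":-0.008,"spin":0},{"x":0,"y":0,"z":-0.008,"spin":0},{"x":0,"y":0,"z":-0.006,"spin":0},{"x":0,"y":0,"z":-0.006,"spin":0},{"x":0,"y":0,"z":-0.004,"spin":0},{"x":0,"y":0,"z":0,"spin":0},{"x":0,"y":0,"z":0,"spin":0}]}}

```text
time_s: 16.13
ee_pos: [511.0, 20.8, 105.6]
ee_rot: [0.721, 0.693, -0.0, -0.0]
contact_force: [0.5, 0.4, 0.0]
gripper_width: 57.2
finger_force: 0.0
```

>>> {"method": "carry_out", "body": {"commands": [{"x":0,"y":0,"z":0,"spin":0},{"x":0,"y":0,"z":0,"spin":0},{"x":0,"y":0,"z":0,"spin":0},{"x":0,"y":0,"z":0,"spin":0},{"x":0,"y":0,"z":0,"spin":0},{"x":0,"y":0,"z":0,"spin":0},{"x":0,"y":0,"z":0,"spin":0},{"x":0,"y":0,"z":0,"spin":0},{"x":0,"y":0,"z":0,"spin":0},{"x":0,"y":0,"z":0,"spin":0}], "grip": 1, "squeeze": 40}}

```text
time_s: 16.97
ee_pos: [511.5, 20.8, 105.7]
ee_rot: [0.72, 0.694, 0.0, 0.0]
contact_force: [3.7, 1.0, -2.3]
gripper_width: 12.2
finger_force: 40.0
```

The tab is gripped at 12 mm. Next is the sideways pull.

>>> {"method": "carry_out", "body": {"commands": [{"x":0.002,"y":0,"z":0,"spin":0},{"x":0.002,"y":-0.0001,"z":0,"spin":0},{"x":0.002,"y":-0.0001,"z":0,"spin":0},{"x":0.002,"y":-0.0001,"z":0,"spin":0},{"x":0.002,"y":-0.0001,"z":0,"spin":0},{"x":0.002,"y":-0.0001,"z":0,"spin":0},{"x":0.002,"y":-0.0001,"z":0,"spin":0},{"x":0.001,"y":0,"z":0,"spin":0},{"x":0,"y":0,"z":0,"spin":0},{"x":0,"y":0,"z":0,"spin":0}]}}

```text
time_s: 17.8
ee_pos: [524.3, 20.4, 105.6]
ee_rot: [0.72, 0.694, -0.001, -0.001]
contact_force: [-8.7, -0.3, 8.5]
gripper_width: 11.5
finger_force: 40.0
```

>>> {"method": "carry_out", "body": {"commands": [{"x":0,"y":-0.0012,"z":0.004,"spin":0},{"x":0,"y":-0.0012,"z":0.004,"spin":0},{"x":0,"y":-0.0012,"z":0.004,"spin":0},{"x":0,"y":-0.0012,"z":0.004,"spin":0},{"x":0,"y":-0.0012,"z":0.004,"spin":0},{"x":-0.0001,"y":-0.0015,"z":0.0039,"spin":0},{"x":-0.0001,"y":-0.0015,"z":0.0039,"spin":0},{"x":-0.0001,"y":-0.0015,"z":0.0039,"spin":0},{"x":-0.0001,"y":-0.0015,"z":0.0039,"spin":0},{"x":-0.0001,"y":-0.0015,"z":0.0039,"spin":0}]}}

```text
time_s: 18.63
ee_pos: [522.9, 7.2, 144.0]
ee_rot: [0.721, 0.693, -0.002, -0.003]
contact_force: [-8.5, 0.3, -6.2]
gripper_width: 11.8
finger_force: 40.0
```

>>> {"method": "carry_out", "body": {"commands": [{"x":0,"y":-0.0018,"z":0.0038,"spin":0},{"x":0,"y":-0.0018,"z":0.0038,"spin":0},{"x":-0.0001,"y":-0.0018,"z":0.0038,"spin":0},{"x":-0.0001,"y":-0.0018,"z":0.0038,"spin":0},{"x":-0.0001,"y":-0.0018,"z":0.0038,"spin":0},{"x":-0.0001,"y":-0.0022,"z":0.0037,"spin":0},{"x":-0.0001,"y":-0.0022,"z":0.0037,"spin":0},{"x":-0.0001,"y":-0.0022,"z":0.0037,"spin":0},{"x":-0.0001,"y":-0.0022,"z":0.0037,"spin":0},{"x":-0.0001,"y":-0.0022,"z":0.0037,"spin":0}]}}

```text
time_s: 19.47
ee_pos: [522.3, -12.8, 181.4]
ee_rot: [0.721, 0.693, -0.002, -0.003]
contact_force: [-7.2, -0.3, -5.6]
gripper_width: 11.7
finger_force: 40.0
```

>>> {"method": "carry_out", "body": {"commands": [{"x":0,"y":0,"z":0,"spin":0},{"x":0,"y":0,"z":0,"spin":0},{"x":0,"y":0,"z":0,"spin":0},{"x":0,"y":0,"z":0,"spin":0},{"x":0,"y":0,"z":0,"spin":0},{"x":0,"y":0,"z":0,"spin":0},{"x":0,"y":0,"z":0,"spin":0},{"x":0,"y":0,"z":0,"spin":0},{"x":0,"y":0,"z":0,"spin":0},{"x":0,"y":0,"z":0,"spin":0}]}}

```text
time_s: 20.3
ee_pos: [522.4, -12.8, 181.3]
ee_rot: [0.72, 0.693, -0.002, -0.003]
contact_force: [-8.7, 1.9, -5.4]
gripper_width: 11.8
finger_force: 40.0
```

```bash
python3 - <<'E'
from h import *
a=manip.capture('scene')
A=cv2.resize(a[120:230,230:362],(420,350),interpolation=cv2.INTER_CUBIC)
C=cv2.resize(a[240:320,320:416],(420,350),interpolation=cv2.INTER_CUBIC)[:,:370]
cv2.imwrite('pics/H.png',np.hstack([A,C]))
E
```

```text
(no output)
```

View pics/H.png

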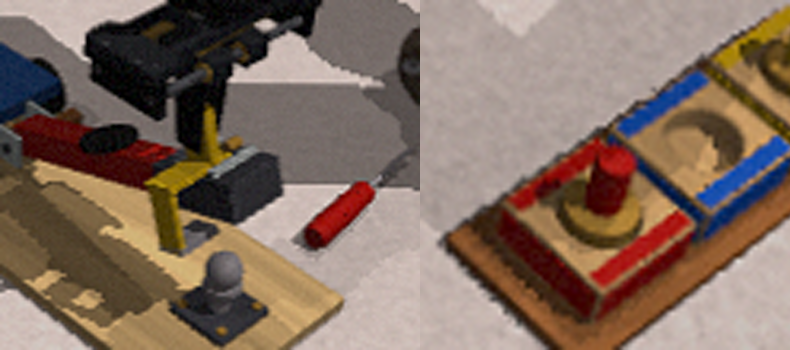

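The coupler is raised clear of the bare ball at (225,275) and held steady, and the weight is home in the red slot. Handing in.

```bash
python3 -c "
from station import manip
print(manip.job_done())"
```

```text
the job is handed in; nothing more can be done
None
```

I handed the job in at about 20 s: the red weight stands released in the red slot, the latch is pulled, and the gripper is still holding the coupler about 77 mm up; the hand-in returned no verdict.

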